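# Pass a small carton through the parcel gauge

### The arm

A 7-joint arm with a two-finger parallel gripper is mounted at the origin on the work surface; the furniture and walls round the work are solid. World frame = base frame: x ahead of the robot, y to its left, z up, the work surface at z = 0. Lengths are in m, angles in rad, forces in N, time in s.
With the tool pointing down it reaches from about 0.425 to 0.95 m from the base axis. Payload 4.7 kg.
Tool frame: the origin (TCP) lies at the very end of the fingers, on their centre line; the grasp point (between the pads) lies 19 mm behind it (r.grip_depth is the distance from the TCP to the grasp point, in m); z points along the fingers, x is the direction in which the jaws open and shut, and the axes are right-handed (so a half turn about z gives the same grasp; the last joint's range is limited). The gripper opens to 85 mm and grips with 20 to 120 N. Pads are 22 mm wide; open, the fingers measure 114 mm over their backs; the gripper's body (76 mm by 85 mm) begins 54 mm behind the grasp point. The pads swing forward as they close: fully open they stand 13 mm farther back than shut.
Start: joints at [-1.287, 0.469, -0.049, 1.532, 0.024, 1.141, -0.082], TCP at [0.208, 0.642, 0.231] pointing down, gripper open.
Joint ranges: [-2.59, 2.59], [-0.33, 1.99], [-1.39, 1.29], [0.1, 2.45], [-1.04, 4.18], [0.21, 1.99], [-2.66, 2.66]. Speed limits (rad/s): [2.57, 2.57, 3.14, 3.14, 3.14, 3.14, 3.14].

### API

Orientations are given as [roll, pitch, yaw] about the fixed x, y, z axes, in that order (R = Rz(yaw) Ry(pitch) Rx(roll)).
In Python, from rig import r gives the robot as it stands. The module is installed in compiled form; this text tells all that it offers.
- The arm moves only by the tool jog_arm, never from a script. Its argument "deltas" is a list of rows, each an object of numbers: "jaw": the closure in counts, from 0 (fully open) to 255 (shut); "x", "y", "z": the shift along the tool's x, y, z in cm; "rx", "ry", "rz": the turn, a rotation vector about the tool's x, y, z in degrees. In form: [{"jaw": .., "x": .., "y": .., "z": .., "rx": .., "ry": .., "rz": ..}, ...]. A call has 1 to 12 rows; each row shifts and turns the pose as measured when the row begins, along the tool's axes as they then stand; what a row does not reach is not made up. A row lasts 1/12 s, in which the tool goes at most 41.7 mm and 7.16 degrees, less where a joint would pass 70% of its speed; a pose out of reach is approached as far as the arm can. A call is refused whole if a number of a shift passes 4.17 or a number of a turn 7.16, either way. A call with a gripper value outside its range is refused whole. The fingers move at their own pace and stop on an object; "force" is the grip in N (left out, the last holds). Time passes only in rows, so rows that do not move let the fingers close. It gives the time, the measured TCP pose, the force and the opening at its end, in the units of the state.
- r.observe(): the state, without advancing time (a new reading comes with each control period).
- r.read_camera(name): name is "scene" or "side" or "wrist"; returns a dict with "image" (384x512x3 uint8, red, green, blue), "fx", "fy", "cx", "cy" (pixels), "world_to_cam" (4x4, takes a point from world to camera coordinates). Camera axes: x right, y up, looking along -z (the intrinsics and any distortion apply to the point x, -y, -z); pixel columns grow to the right and rows downward; lengths in m; the calibration is good to about 2 mm. A picture is of the moment at which its call begins. There is no depth.
- r.job_done(): hands the job in, once; it reports no verdict.
The state is a dict: "clock": time; "q": joint angles; "qvel": joint speeds; "tau": joint torques, N m; "tool_pos": TCP position; "tool_rot": TCP orientation; "ft_force": force on the tool from outside, world axes, zero at the start; "ft_torque": the same for the moment, N m; "finger_gap": finger opening in m.
Only numpy, scipy, OpenCV 4.12 (cv2) and the standard library are available. Lean on these libraries where they do the work, as an engineer would, in place of code of your own. Each camera call takes 0.05 s, during which the arm holds its last target.

### The job

Check that the small carton passes the parcel size gauge: slide it, pushing with the fingertips and always flat on the desk, through the gap between the gauge's two metal jaws screwed to the desk, narrow end first, until it is completely out on the far side and stands just beyond the jaws, straight behind the gap. Do not grip, lift or tip the carton, and leave everything else on the desk where it is.

Things in the scene. Friction and masses are not known exactly. Their poses are not given: they have to be found in the camera images.
- carton_center (a point): Very centre (22.5 mm up) of the small closed carton: a loose cuboid, 62 (its x) x 88 (its y) x 45 (its z, up) mm, 0.09 to 0.21 kg, flat on the desk 12 to 16 cm before the gap, on the robot's right of it. Its 88 mm side is up to 20 degrees askew to the passage, its centre up to 3 cm beside the passage's centre line. Lined up, it has 4 mm to spare on each side in the gap.
- gauge: Parcel gauge, screwed down: two aluminium jaws, each 40 long x 20 thick x 40 mm high, across a 70 mm gap with bare desk as floor; outside each a foot 5 mm high (screws 7.5) out to 86 mm from the centre line. Origin on the desk, mid-gap. x: along the passage, carton's side to far side (roughly to the robot's left); y: across; z: up. Jaws' inner faces at y = -35, +35 mm, ends at x = -20, +20 mm.
- eraser: Loose eraser, 19 x 42 x 12 mm, lying beside the gauge's foot on the robot's side; to be left alone. Origin at the centre of its underside, its length along its y.
- marker: Loose felt marker, 19 x 137 x 20 mm, lying beside the gauge's foot away from the robot; to be left alone. Origin at the centre of its underside, its length along its y.
- usb_stick: Loose USB stick, 18 x 53 x 9 mm, lying a little farther along than the eraser on the same side; to be left alone. Origin at the centre of its underside, its length along its y.
- carton: The same carton; origin at the centre of its underside, axes as above.
Things that resemble listed ones, but are neither listed nor needed, are in the scene too. What is shaped like the carton but turquoise is not meant.

How it is judged:
By the outcome, as a careful person would: the job done as asked, in the order asked, and still so for the second after the job is handed in, with the robot touching nothing.
It also fails if it takes over 51 s, if anything falls off the work surface, if the arm or the gripper's body presses on something with over 40 N, if the wrist force passes 120 N, or if a joint passes its speed limit or range.

## Working session

There is one attempt and no reset: what is moved stays moved. The work goes in short steps, Python scripts to look and compute and a tool call to move; the robot and the scene stay as the last step left them, time stands still between calls to the robot, and variables do not carry over. Pictures are saved under pics/ and viewed, and the job is handed in when it is done.

Besides the shell and the picture viewer there is one more tool, called after ">>>" as name(argument=value, ...), one argument or row to a line, values as JSON. jog_arm: Moves the arm, as the interface text tells. Its arguments: {"type":"object","properties":{"deltas":{"type":"array"},"force":{"type":"number"}},"required":["deltas"]}

```bash
mkdir -p pics
python3 - <<'E'
from rig import r
import cv2
s=r.observe();print(s['clock'],s['tool_pos'],s['tool_rot'],s['finger_gap'])
for n in ['scene','side','wrist']:
    c=r.read_camera(n);cv2.imwrite(f'pics/{n}0.png',c['image'][:,:,::-1]);print(n,c['fx'],c['fy'],c['cx'],c['cy'],[k for k in c]);print(c['world_to_cam'].round(3) if hasattr(c['world_to_cam'],'round') else c['world_to_cam'])
E
```

```text
0.0 [0.20751864 0.64168928 0.23023575] [3.14151660e+00 1.99089002e-03 1.25801826e+00] 0.08534560455744608
scene 467.68552529791003 467.68552529791003 248.24552141612813 188.40630026814594 ['image', 'fx', 'fy', 'cx', 'cy', 'world_to_cam']
[[-0.523 -0.852 -0.005  0.427]
 [ 0.532 -0.331  0.78  -0.26 ]
 [-0.666  0.406  0.626 -0.702]
 [ 0.     0.     0.     1.   ]]
side 356.85369851168787 356.85369851168787 254.28745733741576 193.88613616959498 ['image', 'fx', 'fy', 'cx', 'cy', 'world_to_cam']
[[ 0.841 -0.54  -0.018 -0.295]
 [ 0.336  0.497  0.8   -0.32 ]
 [-0.423 -0.679  0.6   -0.52 ]
 [ 0.     0.     0.     1.   ]]
wrist 294.55696913000935 294.55696913000935 254.98346193393198 193.6859174102954 ['image', 'fx', 'fy', 'cx', 'cy', 'world_to_cam']
[[ 0.308  0.952 -0.001 -0.675]
 [-0.908  0.293 -0.301  0.039]
 [-0.286  0.093  0.954 -0.379]
 [ 0.     0.     0.     1.   ]]
```

View pics/scene0.png

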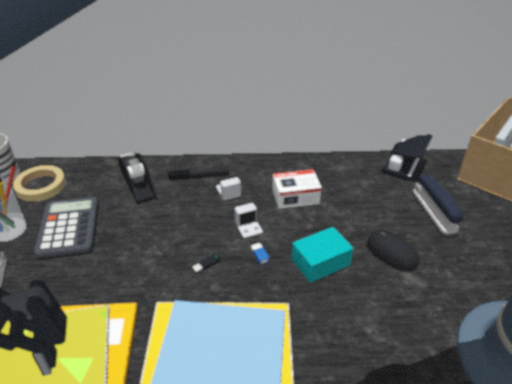

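View pics/side0.png

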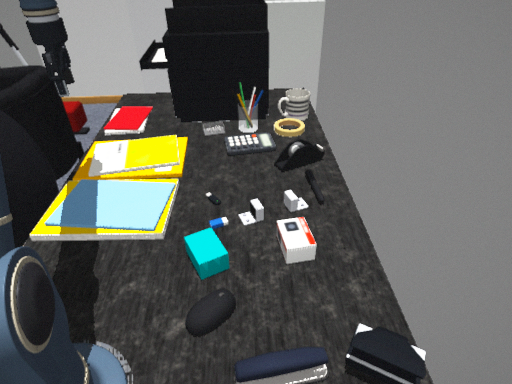

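View pics/wrist0.png

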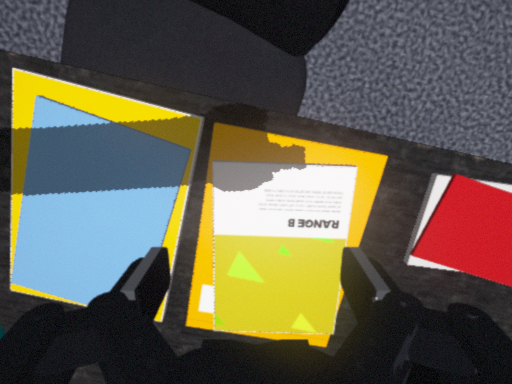

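The scene view shows the white and red carton at about (297,187) and the gauge jaws at (230,187) and (248,220). The eraser is at (260,252), the USB stick at (207,263) and the marker at (198,174). The turquoise box at (322,253) is the decoy. I'll zoom in.

Run:
```python
import cv2
a=cv2.imread('pics/scene0.png')[150:280,160:360];cv2.imwrite('pics/sc.png',cv2.resize(a,None,fx=4,fy=4,interpolation=cv2.INTER_CUBIC))
a=cv2.imread('pics/side0.png')[160:290,180:340];cv2.imwrite('pics/sd.png',cv2.resize(a,None,fx=4.5,fy=4.5,interpolation=cv2.INTER_CUBIC))
```

```text
(no output)
```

View pics/sc.png

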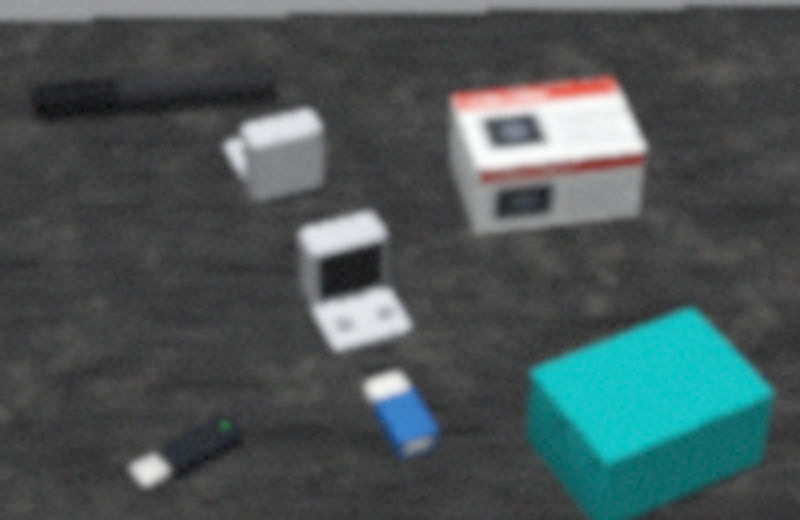

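View pics/sd.png

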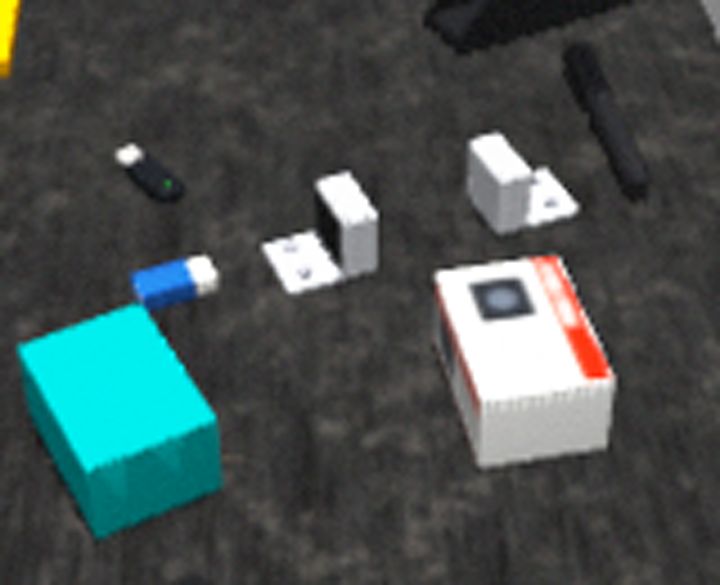

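```bash
cat > h.py <<'E'
import numpy as np,json
from scipy.optimize import least_squares
def proj(c,P):
    P=np.atleast_2d(P);W=np.array(c['world_to_cam']);p=P@W[:3,:3].T+W[:3,3]
    return np.c_[c['cx']+c['fx']*p[:,0]/-p[:,2], c['cy']+c['fy']*(-p[:,1])/-p[:,2]]
def T(pose,L):
    c,s=np.cos(pose[2]),np.sin(pose[2]);L=np.atleast_2d(L)
    return np.c_[pose[0]+c*L[:,0]-s*L[:,1],pose[1]+s*L[:,0]+c*L[:,1],L[:,2]]
def fit(obs,x0):  # obs list (cam,local mm,pixel)
    L=[np.array(o[1])/1000 for o in obs]
    f=lambda x:np.concatenate([(proj(o[0],T(x,l))[0]-o[2]) for o,l in zip(obs,L)])
    s=least_squares(f,x0,loss='soft_l1');return s.x,f(s.x).reshape(-1,2)
E
cat > m1.py <<'E'
from rig import r
from h import *
sc=r.read_camera('scene');sd=r.read_camera('side')
S=lambda u,v:np.array([(u+.5)/4-.5+160,(v+.5)/4-.5+150])
D=lambda u,v:np.array([(u+.5)/4.5-.5+180,(v+.5)/4.5-.5+160])
# carton: local x=62 side, y=88 toward gauge (+y)=> world +Y ; +x world away
h=31;k=44
A,B,C,Dd=(-h,k),(h,k),(h,-k),(-h,-k)
o=[(sc,(*A,45),S(477,178)),(sc,(*B,45),S(451,95)),(sc,(*C,45),S(614,78)),(sc,(*Dd,45),S(647,158)),(sc,(*A,0),S(476,233)),(sc,(*Dd,0),S(640,215)),
(sd,(*A,45),D(434,272)),(sd,(*B,45),D(557,256)),(sd,(*C,45),D(613,378)),(sd,(*Dd,45),D(475,405)),(sd,(*Dd,0),D(482,466)),(sd,(*C,0),D(608,450))]
x,e=fit(o,[.7,0,0]);print('carton',x[:2].round(4),np.degrees(x[2]).round(2));print(e.round(1).tolist())
for cam in(sc,sd):
    x1,_=fit([q for q in o if q[0] is cam],[.7,0,0]);print(x1.round(4),np.degrees(x1[2]))
g=[(sc,(20,55,40),S(298,228)),(sc,(20,35,40),S(0,0))]
o=[]
for cam,loc,p in [
 (sc,(-20,35,40),S(374,210)),(sc,(-20,55,40),S(389,232)),(sc,(20,55,40),S(300,250)),
 (sc,(-20,86,5),S(413,326)),(sc,(20,86,5),S(334,349)),
 (sc,(-20,-55,40),S(315,109)),(sc,(-20,-35,40),S(325,130)),(sc,(20,-35,40),S(246,148)),(sc,(-20,-35,0),S(325,188)),(sc,(20,-35,0),S(252,200)),
 (sd,(20,55,40),D(316,180)),(sd,(20,35,40),D(350,172)),(sd,(-20,35,40),D(378,213)),(sd,(-20,55,40),D(342,223)),(sd,(-20,55,0),D(345,278)),(sd,(-20,35,0),D(377,268)),(sd,(20,86,5),D(263,245)),(sd,(-20,86,5),D(294,293)),
 (sd,(20,-35,40),D(468,140)),(sd,(20,-55,40),D(498,132)),(sd,(-20,-55,40),D(533,178)),(sd,(-20,-35,40),D(500,187)),(sd,(-20,-35,0),D(503,234)),(sd,(-20,-55,0),D(531,226)),(sd,(-20,-86,5),D(579,211)),(sd,(20,-86,5),D(548,170))]: o.append((cam,loc,p))
x,e=fit(o,[.7,.15,1.57]);print('gauge',x[:2].round(4),np.degrees(x[2]).round(2));print(e.round(1).tolist())
for cam in(sc,sd):
    x1,_=fit([q for q in o if q[0] is cam],[.7,.15,1.57]);print(x1.round(4),np.degrees(x1[2]))
E
python3 m1.py
```

```text
carton [0.5013 0.0734] -22.1
[[0.6, -2.5], [0.8, 0.2], [0.1, 0.2], [0.0, -2.1], [0.0, 0.5], [-0.2, 0.3], [0.1, -0.1], [-0.1, -0.3], [0.1, 0.1], [1.1, -1.4], [-1.2, 0.3], [-0.6, -0.6]]
[ 0.5008  0.0743 -0.3846] -22.036999894138237
[ 0.5009  0.0726 -0.3829] -21.938920972370944
gauge [0.5339 0.1977] 79.13
[[-0.0, -0.5], [-0.1, 0.2], [2.9, 0.6], [-0.4, -0.1], [0.2, -0.7], [-0.5, -0.7], [0.2, -0.6], [1.9, -0.9], [0.5, -0.5], [1.1, 0.8], [-0.3, -0.5], [-0.1, -0.7], [0.1, -0.2], [0.2, -0.3], [-0.2, 0.5], [0.4, 0.5], [-0.0, -0.5], [-1.2, -1.0], [-0.1, -0.4], [0.5, -0.5], [0.1, -1.7], [0.0, -1.7], [-1.4, 0.8], [-0.3, 0.5], [0.3, -0.8], [-0.4, -0.7]]
[0.5335 0.1989 1.3857] 79.39202747695687
[0.5332 0.1963 1.3806] 79.10022655415953
```

```bash
cat >> h.py <<'E'
G=np.array([.5335,.1976]);GA=np.radians(79.2)
gx=np.array([np.cos(GA),np.sin(GA)]);gy=np.array([-gx[1],gx[0]])
def toG(p): d=np.asarray(p)[:2]-G; return np.array([d@gx,d@gy])
def fromG(s,y): return G+s*gx+y*gy
def unproj(c,uv,z):
    W=np.array(c['world_to_cam']);d=W[:3,:3].T@np.array([(uv[0]-c['cx'])/c['fx'],-(uv[1]-c['cy'])/c['fy'],-1]);o=-W[:3,:3].T@W[:3,3]
    return o+d*(z-o[2])/d[2]
def go(s,target,yaw):  # delta in tool frame cm, deg
    from scipy.spatial.transform import Rotation as R
    Rt=R.from_euler('xyz',s['tool_rot']);d=Rt.inv().apply(np.array(target)-s['tool_pos'])*100
    w=(Rt.inv()*R.from_euler('xyz',[np.pi,0,yaw])).as_rotvec(degrees=True)
    return d.round(2),w.round(2)
E
python3 - <<'E'
from rig import r
from h import *
sc=r.read_camera('scene')
S=lambda u,v:np.array([(u+.5)/4-.5+160,(v+.5)/4-.5+150])
for p in[(530,375),(690,308),(773,393),(607,465)]:
    q=unproj(sc,S(*p),.045);print('turq',q.round(3),(toG(q)*1000).round())
for p in[(365,378),(437,440),(405,455)]:
    q=unproj(sc,S(*p),.012);print('eraser',q.round(3),(toG(q)*1000).round())
for p in[(130,470),(240,432)]:
    q=unproj(sc,S(*p),.009);print('usb',q.round(3),(toG(q)*1000).round())
c=[.5010,.0734,np.radians(-22.05)]
print('carton G',toG(c)*1000)
P=T(c,[[-.031,-.020,0],[-.031-.0145-.012,-.020,0]])
for q in P: print(q.round(4),(toG(q)*1000).round(1),np.hypot(q[0],q[1]))
s=r.observe();t=[*P[1][:2],.16];print(go(s,t,np.radians(-10.8)), s['clock'],s['q'])
E
```

```text
turq [0.357 0.19  0.045] [-41. 172.]
turq [0.353 0.101 0.045] [-129.  159.]
turq [0.291 0.105 0.045] [-136.  221.]
turq [0.296 0.193 0.045] [-49. 232.]
eraser [0.421 0.236 0.012] [ 17. 117.]
eraser [0.371 0.229 0.012] [  0. 165.]
eraser [0.371 0.246 0.012] [ 17. 169.]
usb [0.431 0.354 0.009] [135. 130.]
usb [0.425 0.301 0.009] [ 81. 126.]
carton G [-128.08996926    8.65157638]
[0.4648 0.0665 0.    ] [-141.7   43. ] 0.4694927077129149
[0.4402 0.0764 0.    ] [-136.5   68.9] 0.44678660573785445
(array([-46.66,  39.53,   7.12]), array([2.000e-02, 3.000e-02, 8.288e+01])) 0.3 [-1.28690233  0.46893377 -0.04855766  1.53284418  0.02408013  1.1409936
 -0.0822858 ]
```

>>> jog_arm(
  deltas=[
    {"jaw": 255,"x": -1.5,"y": 4,"rz": 5.5},
    {"x": -1.5,"y": 4,"rz": 5.5},
    {"x": -1.5,"y": 4,"rz": 5.5},
    {"x": -1.5,"y": 4,"rz": 5.5},
    {"x": -1.5,"y": 4,"rz": 5.5},
    {"x": -1.5,"y": 4,"rz": 5.5},
    {"x": -1.5,"y": 4,"rz": 5.5},
    {"x": -1.5,"y": 4,"rz": 5.5},
    {"x": -1.5,"y": 4,"rz": 5.5},
    {"x": -1.5,"y": 4,"rz": 5.5},
    {"x": -1.5,"y": 4,"rz": 5.5},
    {"x": -1.5,"y": 4,"rz": 5.5},
  ],
)

```text
validation failed for argument at $.de...
```

```bash
cat > w.py <<'E'
import sys
from rig import r
from h import *
def st(t=None,yaw=-10.8):
    s=r.observe();p=s['tool_pos'];print('t',round(s['clock'],2),'pos',p.round(4),'yaw',np.degrees(s['tool_rot'][2]).round(1),'G',(toG(p)*1000).round(1),'gap',round(s['finger_gap'],4),'F',np.round(s['ft_force'],1))
    if t is not None: print(*go(s,t,np.radians(yaw)))
if __name__=='__main__':
    a=[float(v) for v in sys.argv[1:]]
    if a: st([*fromG(a[0]/1000,a[1]/1000),a[2]/1000],a[3] if len(a)>3 else -10.8)
    else: st()
E
python3 w.py -136.5 69 160
```

```text
t 0.3 pos [0.2076 0.6421 0.231 ] yaw 72.1 G [375.6 403.4] gap 0.0857 F [-0.1  0.2  0.1]
[-46.66  39.53   7.12] [2.000e-02 3.000e-02 8.288e+01]
```

>>> jog_arm(
  deltas=[
    {"jaw": 255,"x": -1.5,"y": 4,"z": 0,"rx": 0,"ry": 0,"rz": 5.5},
    {"jaw": 255,"x": -1.5,"y": 4,"z": 0,"rx": 0,"ry": 0,"rz": 5.5},
    {"jaw": 255,"x": -1.5,"y": 4,"z": 0,"rx": 0,"ry": 0,"rz": 5.5},
    {"jaw": 255,"x": -1.5,"y": 4,"z": 0,"rx": 0,"ry": 0,"rz": 5.5},
    {"jaw": 255,"x": -1.5,"y": 4,"z": 0,"rx": 0,"ry": 0,"rz": 5.5},
    {"jaw": 255,"x": -1.5,"y": 4,"z": 0,"rx": 0,"ry": 0,"rz": 5.5},
    {"jaw": 255,"x": -1.5,"y": 4,"z": 0,"rx": 0,"ry": 0,"rz": 5.5},
    {"jaw": 255,"x": -1.5,"y": 4,"z": 0,"rx": 0,"ry": 0,"rz": 5.5},
    {"jaw": 255,"x": -1.5,"y": 4,"z": 0,"rx": 0,"ry": 0,"rz": 5.5},
    {"jaw": 255,"x": -1.5,"y": 4,"z": 0,"rx": 0,"ry": 0,"rz": 5.5},
    {"jaw": 255,"x": -1.5,"y": 4,"z": 0,"rx": 0,"ry": 0,"rz": 5.5},
    {"jaw": 255,"x": -1.5,"y": 4,"z": 0,"rx": 0,"ry": 0,"rz": 5.5},
  ],
)

```text
clock: 1.3
tool_pos: [0.374, 0.2059, 0.2266]
tool_rot: [-3.133, 0.0, 0.064]
ft_force: [0.4, -0.7, 0.9]
finger_gap: 0.0004
```

```bash
python3 w.py -136.5 69 160
```

```text
t 1.3 pos [0.374  0.2059 0.2266] yaw 3.7 G [-21.7 158.2] gap 0.0004 F [ 0.4 -0.7  0.9]
[ 5.77 13.39  6.55] [-0.46  0.08 14.47]
```

>>> jog_arm(
  deltas=[
    {"jaw": 255,"x": 1.23,"y": 2.1,"z": 1.1,"rx": 0,"ry": 0,"rz": 2.4},
    {"jaw": 255,"x": 1.23,"y": 2.1,"z": 1.1,"rx": 0,"ry": 0,"rz": 2.4},
    {"jaw": 255,"x": 1.23,"y": 2.1,"z": 1.1,"rx": 0,"ry": 0,"rz": 2.4},
    {"jaw": 255,"x": 1.23,"y": 2.1,"z": 1.1,"rx": 0,"ry": 0,"rz": 2.4},
    {"jaw": 255,"x": 1.23,"y": 2.1,"z": 1.1,"rx": 0,"ry": 0,"rz": 2.4},
    {"jaw": 255,"x": 1.23,"y": 2.1,"z": 1.1,"rx": 0,"ry": 0,"rz": 2.4},
    {"jaw": 255,"x": 0,"y": 0,"z": 0,"rx": 0,"ry": 0,"rz": 0},
  ],
)

```text
clock: 1.88
tool_pos: [0.4416, 0.0629, 0.1597]
tool_rot: [-3.127, -0.002, -0.213]
ft_force: [0.2, -0.1, -1.4]
finger_gap: 0.0002
```

```bash
python3 w.py -136.5 69 12
python3 - <<'E'
from rig import r
import cv2
cv2.imwrite('pics/w1.png',r.read_camera('wrist')['image'][:,:,::-1])
a=r.read_camera('side')['image'][160:310,160:360,::-1];cv2.imwrite('pics/s1.png',cv2.resize(a,None,fx=4,fy=4,interpolation=cv2.INTER_CUBIC))
E
```

```text
t 1.88 pos [0.4416 0.0629 0.1597] yaw -12.2 G [-149.5   65. ] gap 0.0002 F [ 0.2 -0.1 -1.4]
[-0.46 -1.08 14.78] [-0.83 -0.12 -1.41]
```

View pics/w1.png

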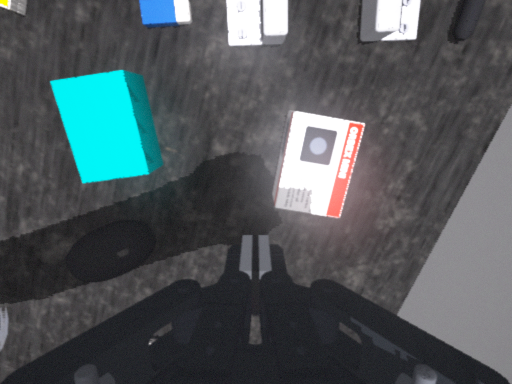

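View pics/s1.png

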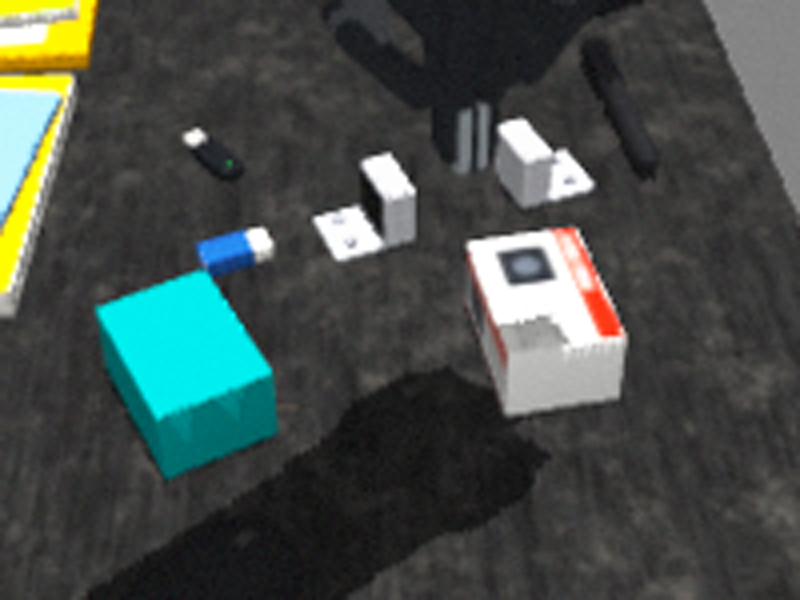

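Run:
```python
from rig import r
from h import *
import cv2
c=r.read_camera('wrist')
for nm,p,z in [('A',(290,111),.045),('B',(364,123),.045),('C',(341,217),.045),('D',(276,208),.045)]:
    q=unproj(c,p,z);print(nm,q.round(4),(toG(q)*1000).round(1))
img=c['image'][:,:,::-1].copy()
for P,col in [(T([*G,GA],np.array([[-20,35,40],[-20,55,40],[-20,-35,40],[-20,-55,40],[-20,86,5],[20,35,40],[-20,-35,0],[-20,35,0]])/1000),(0,0,255)),(T([.501,.0734,np.radians(-22.05)],np.array([[-31,44,45],[31,44,45],[31,-44,45],[-31,-44,45]])/1000),(0,255,0))]:
    for u in proj(c,P): print(u.round(1)); cv2.circle(img,tuple(int(round(v)) for v in u),1,col,-1)
cv2.imwrite('pics/w1c.png',cv2.resize(img[0:230,180:440],None,fx=3,fy=2.6*3/2.6,interpolation=cv2.INTER_CUBIC)[:600,:800])
```

```text
A [0.4853 0.1303 0.045 ] [-75.2  34.8]
B [0.5457 0.1075 0.045 ] [-86.2 -28.8]
C [0.5157 0.0259 0.045 ] [-172.   -14.7]
D [0.4575 0.0472 0.045 ] [-161.9   46.5]
[290.   40.3]
[265.4  40.8]
[376.5  38.6]
[401.2  38.1]
[230.5  49.6]
[290.8 -17. ]
[359.5  48. ]
[285.1  49.5]
[295.  115.5]
[365.3 128.6]
[339.1 222.2]
[274.7 211.3]
```

View pics/w1c.png

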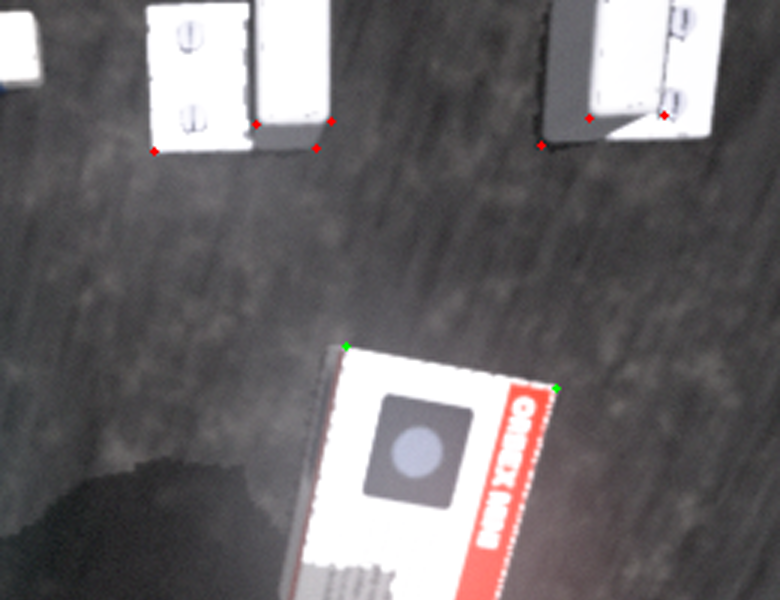

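>>> jog_arm(
  deltas=[
    {"jaw": 255,"x": -0.46,"y": -1.1,"z": 2,"rx": -0.8,"ry": 0,"rz": -1.4},
    {"jaw": 255,"x": 0,"y": 0,"z": 4,"rx": 0,"ry": 0,"rz": 0},
    {"jaw": 255,"x": 0,"y": 0,"z": 4,"rx": 0,"ry": 0,"rz": 0},
    {"jaw": 255,"x": 0,"y": 0,"z": 3.5,"rx": 0,"ry": 0,"rz": 0},
    {"jaw": 255,"x": 0,"y": 0,"z": 0.8,"rx": 0,"ry": 0,"rz": 0},
    {"jaw": 255,"x": 0,"y": 0,"z": 0,"rx": 0,"ry": 0,"rz": 0},
  ],
)

```text
clock: 2.53
tool_pos: [0.4459, 0.0933, 0.0193]
tool_rot: [-3.123, -0.016, -0.162]
ft_force: [0.2, -0.1, 0.3]
finger_gap: -0.0002
```

```bash
python3 w.py -136.5 52 12
python3 - <<'E'
from rig import r
import cv2
cv2.imwrite('pics/w2.png',r.read_camera('wrist')['image'][:,:,::-1])
a=r.read_camera('scene')['image'][140:290,160:360,::-1];cv2.imwrite('pics/s2.png',cv2.resize(a,None,fx=4,fy=4,interpolation=cv2.INTER_CUBIC))
E
```

```text
t 2.53 pos [0.4459 0.0933 0.0193] yaw -9.3 G [-118.9   66.5] gap -0.0002 F [ 0.2 -0.1  0.3]
[1.39 1.81 0.72] [-1.05 -0.88  1.55]
```

View pics/w2.png

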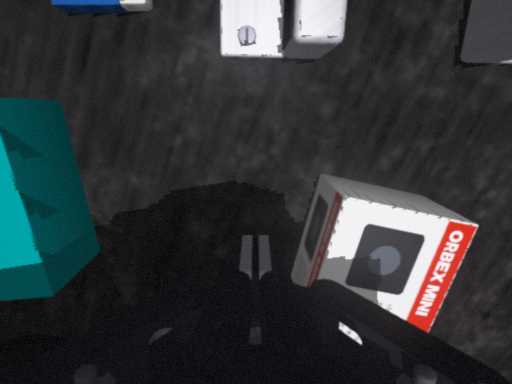

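View pics/s2.png

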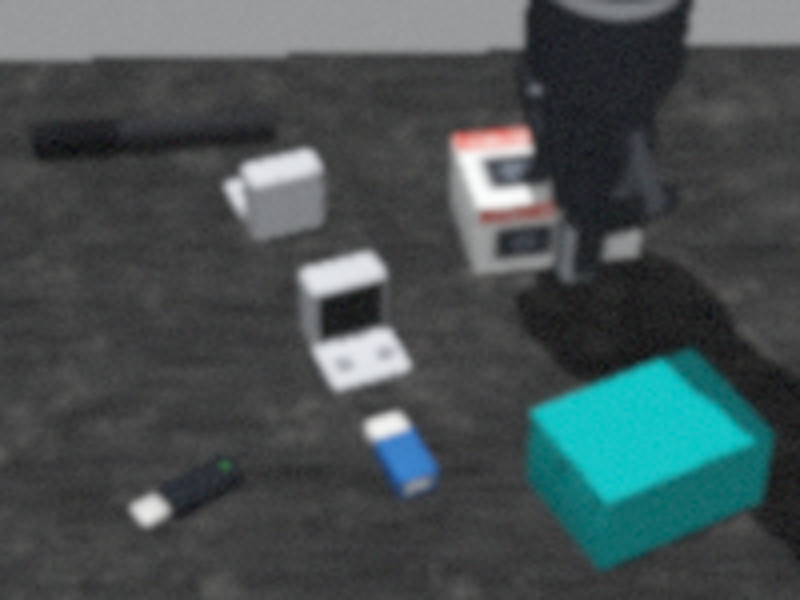

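>>> jog_arm(
  deltas=[
    {"jaw": 255,"x": 0,"y": 0.6,"z": 0.35,"rx": -0.5,"ry": -0.5,"rz": 0.8},
    {"jaw": 255,"x": 0,"y": 0.6,"z": 0.3,"rx": -0.5,"ry": -0.4,"rz": 0.7},
    {"jaw": 255,"x": 0,"y": 0.6,"z": 0,"rx": 0,"ry": 0,"rz": 0},
    {"jaw": 255,"x": 0,"y": 0,"z": 0,"rx": 0,"ry": 0,"rz": 0},
    {"jaw": 255,"x": 0,"y": 0,"z": 0,"rx": 0,"ry": 0,"rz": 0},
  ],
)

```text
clock: 3.05
tool_pos: [0.4489, 0.0752, 0.0207]
tool_rot: [-3.133, -0.014, -0.191]
ft_force: [-0.0, -0.8, 0.2]
finger_gap: -0.0001
```

```bash
python3 w.py -136.5 52 12
```

```text
t 3.05 pos [0.4489 0.0752 0.0207] yaw -10.9 G [-136.    60.1] gap -0.0001 F [-0.  -0.8  0.2]
[0.8  0.05 0.88] [-0.48 -0.78 -0.13]
```

>>> jog_arm(
  deltas=[
    {"jaw": 255,"x": 0.25,"y": 0,"z": 0.3,"rx": 0,"ry": -0.3,"rz": 0},
    {"jaw": 255,"x": 0.25,"y": 0,"z": 0.3,"rx": 0,"ry": -0.3,"rz": 0},
    {"jaw": 255,"x": 0.25,"y": 0,"z": 0.2,"rx": 0,"ry": 0,"rz": 0},
    {"jaw": 255,"x": 0,"y": 0,"z": 0,"rx": 0,"ry": 0,"rz": 0},
  ],
)

```text
clock: 3.38
tool_pos: [0.4567, 0.0739, 0.0131]
tool_rot: [-3.132, -0.002, -0.191]
ft_force: [-0.4, 0.5, 0.5]
finger_gap: -0.0004
```

```bash
python3 w.py -136.5 46 12;  python3 - <<'E'
from rig import r
import cv2
cv2.imwrite('pics/w3.png',r.read_camera('wrist')['image'][:,:,::-1])
E
```

```text
t 3.38 pos [0.4567 0.0739 0.0131] yaw -10.9 G [-135.9   52.2] gap -0.0004 F [-0.4  0.5  0.5]
[0.62 0.06 0.11] [-0.56 -0.1  -0.15]
```

View pics/w3.png

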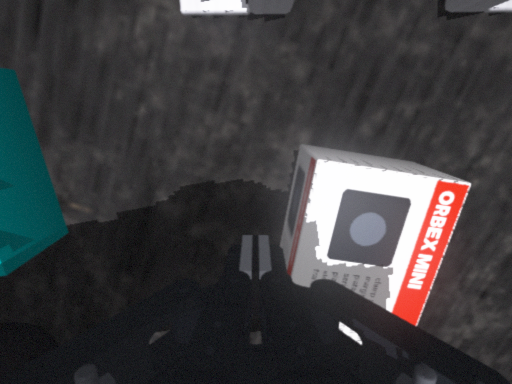

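```bash
cat > mc.py <<'E'
from rig import r
from h import *
import sys
LOC={'A':(-31,44,45),'B':(31,44,45),'C':(31,-44,45),'D':(-31,-44,45),'a':(-31,44,0),'b':(31,44,0),'c':(31,-44,0),'d':(-31,-44,0)}
o=[];cam=None
for a in sys.argv[1:]:
    if a in('wrist','scene','side'): cam=r.read_camera(a);continue
    k,u,v=a.split(',');o.append((cam,LOC[k],np.array([float(u),float(v)])))
x,e=fit(o,[.5,.08,-.3]);g=toG(x)*1000
print('carton world',x[:2].round(4),'G',g.round(1),'askew deg',(np.degrees(x[2])+90-np.degrees(GA)).round(2));print(e.round(1).tolist())
E
python3 mc.py wrist A,313,158 B,470,184 C,417,325 a,302,145
```

```text
carton world [0.5067 0.0734] G [-127.     3.1] askew deg -5.1
[[0.2, 1.6], [2.2, -10.7], [-0.6, 29.5], [-5.1, -0.7]]
```

```bash
python3 mc.py wrist A,313,158 B,470,184
python3 - <<'E'
import cv2
a=cv2.imread('pics/w3.png')[130:330,270:480];cv2.imwrite('pics/w3c.png',cv2.resize(a,None,fx=3,fy=3,interpolation=cv2.INTER_CUBIC))
E
```

```text
carton world [0.5031 0.0727] G [-128.4    6.5] askew deg -9.5
[[1.0, 0.2], [-1.1, -0.3]]
```

View pics/w3c.png

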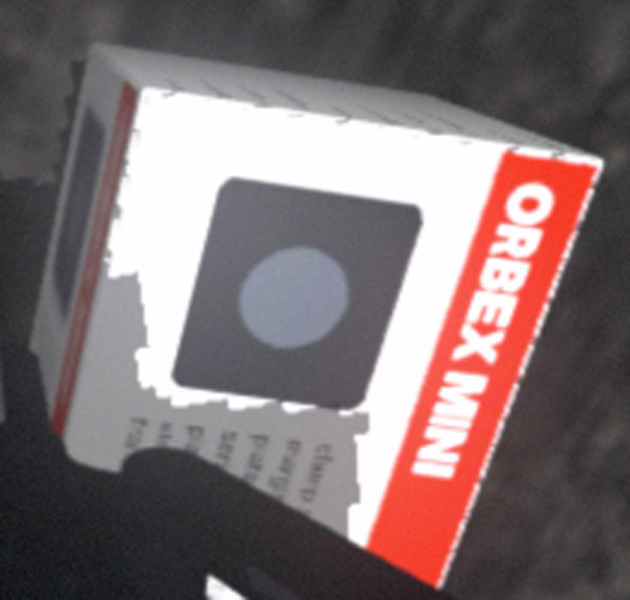

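```bash
python3 mc.py wrist A,315,158.5 B,471,182.5 a,301.5,145 b,414,161
```

```text
carton world [0.5045 0.0724] G [-128.4    5. ] askew deg -8.65
[[1.2, 0.7], [0.6, -0.1], [-2.5, -1.0], [-1.6, 0.1]]
```

>>> jog_arm(
  deltas=[
    {"jaw": 255,"x": -0.4,"y": 0.3,"z": 0,"rx": 0,"ry": 0,"rz": 0},
    {"jaw": 255,"x": 0,"y": 0.6,"z": 0.1,"rx": 0,"ry": 0,"rz": 0},
    {"jaw": 255,"x": 0,"y": 0.5,"z": 0,"rx": 0,"ry": 0,"rz": 0},
    {"jaw": 255,"x": 0.2,"y": 0,"z": 0,"rx": 0,"ry": 0,"rz": 0},
    {"jaw": 255,"x": 0.25,"y": 0,"z": 0,"rx": 0,"ry": 0,"rz": 0},
    {"jaw": 255,"x": 0.25,"y": 0,"z": 0,"rx": 0,"ry": 0,"rz": 0},
    {"jaw": 255,"x": 0,"y": 0,"z": 0,"rx": 0,"ry": 0,"rz": 0},
  ],
)

```text
clock: 4.17
tool_pos: [0.4559, 0.0575, 0.0122]
tool_rot: [-3.132, -0.001, -0.192]
ft_force: [-0.2, 0.3, -0.9]
finger_gap: -0.0002
```

```bash
cat > pic.py <<'E'
import sys,cv2
from rig import r
n,f=sys.argv[1],sys.argv[2];x0,x1,y0,y1,k=map(int,sys.argv[3:8])
a=r.read_camera(n)['image'][y0:y1,x0:x1,::-1];cv2.imwrite(f,cv2.resize(a,None,fx=k,fy=k,interpolation=cv2.INTER_CUBIC))
E
python3 w.py -146 46 12; python3 pic.py wrist pics/w4.png 250 510 110 310 3
```

```text
t 4.17 pos [0.4559 0.0575 0.0122] yaw -11.0 G [-152.2   50. ] gap -0.0002 F [-0.2  0.3 -0.9]
[ 0.39 -0.62  0.02] [-0.54 -0.09 -0.18]
```

View pics/w4.png

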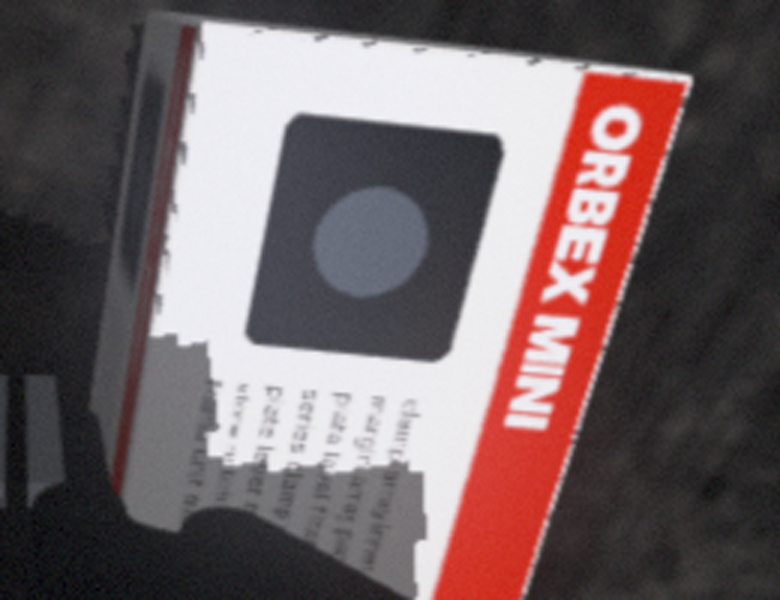

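```bash
python3 mc.py wrist A,316,117.3 B,480.7,135.3 a,299,114
```

```text
carton world [0.5076 0.0722] G [-128.1    1.9] askew deg -6.15
[[-0.3, 0.1], [1.1, 0.3], [-0.9, -0.4]]
```

>>> jog_arm(
  deltas=[
    {"jaw": 255,"x": 0.22,"y": 0,"z": 0,"rx": 0,"ry": 0,"rz": 0},
    {"jaw": 255,"x": 0.22,"y": 0,"z": 0,"rx": 0,"ry": 0,"rz": 0},
    {"jaw": 255,"x": 0.2,"y": 0,"z": 0,"rx": 0,"ry": 0,"rz": 0},
    {"jaw": 255,"x": 0,"y": 0,"z": 0,"rx": 0,"ry": 0,"rz": 0},
  ],
)

```text
clock: 4.6
tool_pos: [0.4619, 0.0567, 0.012]
tool_rot: [-3.132, -0.0, -0.19]
ft_force: [-0.2, -0.0, 0.4]
finger_gap: -0.0
```

```bash
python3 w.py -150 46 12; python3 pic.py wrist pics/w5.png 250 510 110 310 3
```

```text
t 4.6 pos [0.4619 0.0567 0.012 ] yaw -10.9 G [-151.8   43.9] gap -0.0 F [-0.2 -0.   0.4]
[-0.21 -0.18  0.  ] [-0.53 -0.   -0.1 ]
```

View pics/w5.png

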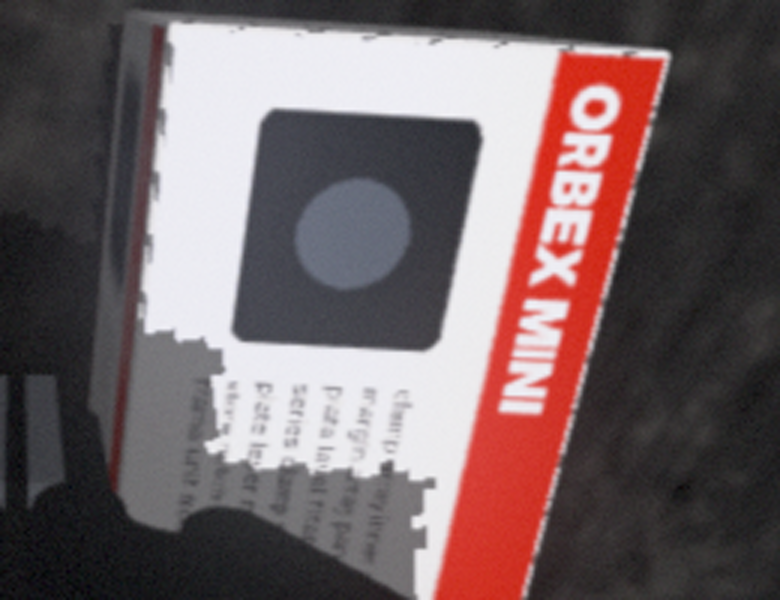

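A is at (168,22), B at (670,50) and a at (125,12) in the crop. The carton is turning as planned.

```bash
python3 mc.py wrist A,306,117.3 B,473.3,126.7 a,291.5,114
```

```text
carton world [0.5127 0.073 ] G [-126.3   -2.9] askew deg -3.18
[[-0.5, 0.2], [1.5, 0.2], [-0.6, -0.4]]
```

Run:
```python
from rig import r
from h import *
c=r.read_camera('scene')
for p in[(370,235),(392,228),(417,265),(400,272)]:print((toG(unproj(c,p,.02))*1000).round())
print(fromG(-.205,-.001))
```

```text
[-200.  183.]
[-249.  182.]
[-236.  278.]
[-198.  281.]
[ 0.49606912 -0.00395627]
```

>>> jog_arm(
  deltas=[
    {"jaw": 255,"x": -0.6,"y": 0,"z": 0,"rx": 0,"ry": 0,"rz": 0},
    {"jaw": 255,"x": -0.8,"y": 0,"z": -1,"rx": 0,"ry": 0,"rz": 0},
    {"jaw": 200,"x": 0,"y": 0.5,"z": -2.0,"rx": -0.5,"ry": 0,"rz": 0},
    {"jaw": 189,"x": 0,"y": 2,"z": -2,"rx": 0,"ry": 0,"rz": 0},
    {"jaw": 189,"x": 0,"y": 1.5,"z": -1,"rx": 0,"ry": 0,"rz": 0},
    {"jaw": 189,"x": 0,"y": 0,"z": 0,"rx": 0,"ry": 0,"rz": 0},
  ],
)

```text
clock: 5.25
tool_pos: [0.4372, 0.0199, 0.0729]
tool_rot: [3.141, 0.003, -0.187]
ft_force: [0.4, 0.7, -0.6]
finger_gap: 0.0219
```

```bash
python3 w.py -207 -1 60
```

```text
t 5.25 pos [0.4372 0.0199 0.0729] yaw -10.7 G [-192.6   61.3] gap 0.0219 F [ 0.4  0.7 -0.6]
[6.24 1.45 1.28] [0.03 0.15 0.1 ]
```

>>> jog_arm(
  deltas=[
    {"jaw": 189,"x": 1,"y": 1.2,"z": 0,"rx": 0,"ry": 0,"rz": 0},
    {"jaw": 189,"x": 2,"y": 0.2,"z": 0,"rx": 0,"ry": 0,"rz": 0},
    {"jaw": 189,"x": 2,"y": 0,"z": 0,"rx": 0,"ry": 0,"rz": 0},
    {"jaw": 189,"x": 1,"y": 0,"z": 0,"rx": 0,"ry": 0,"rz": 0},
    {"jaw": 189,"x": 0,"y": 0,"z": 0,"rx": 0,"ry": 0,"rz": 0},
    {"jaw": 189,"x": 0,"y": 0,"z": 0,"rx": 0,"ry": 0,"rz": 0},
  ],
)

```text
clock: 5.75
tool_pos: [0.4924, -0.0039, 0.0701]
tool_rot: [-3.139, 0.007, -0.188]
ft_force: [-0.1, 0.7, -0.5]
finger_gap: 0.0224
```

```bash
python3 w.py -205 -1 13; python3 pic.py wrist pics/w6.png 150 410 50 250 3; python3 pic.py side pics/s6.png 190 350 160 290 5
```

```text
t 5.75 pos [ 0.4924 -0.0039  0.0701] yaw -10.8 G [-205.6    2.6] gap 0.0224 F [-0.1  0.7 -0.5]
[ 0.4  -0.05  5.7 ] [-0.13  0.38  0.03]
```

View pics/w6.png

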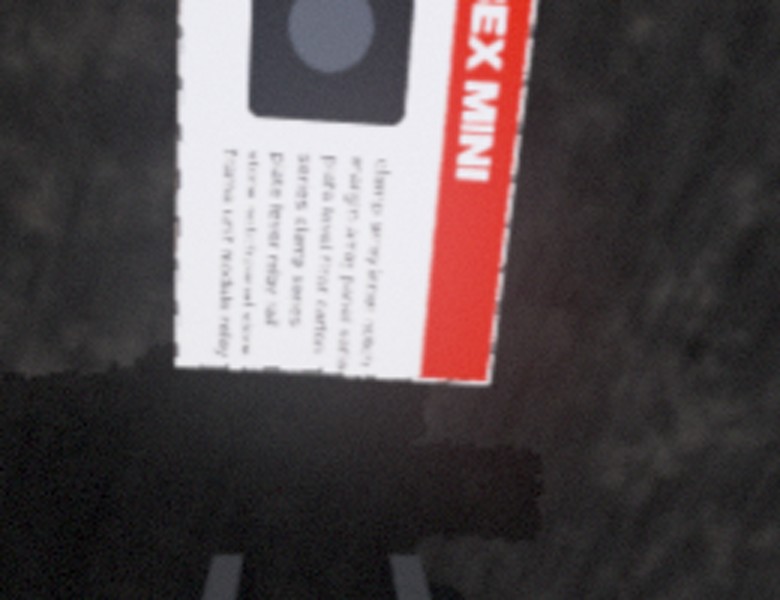

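View pics/s6.png

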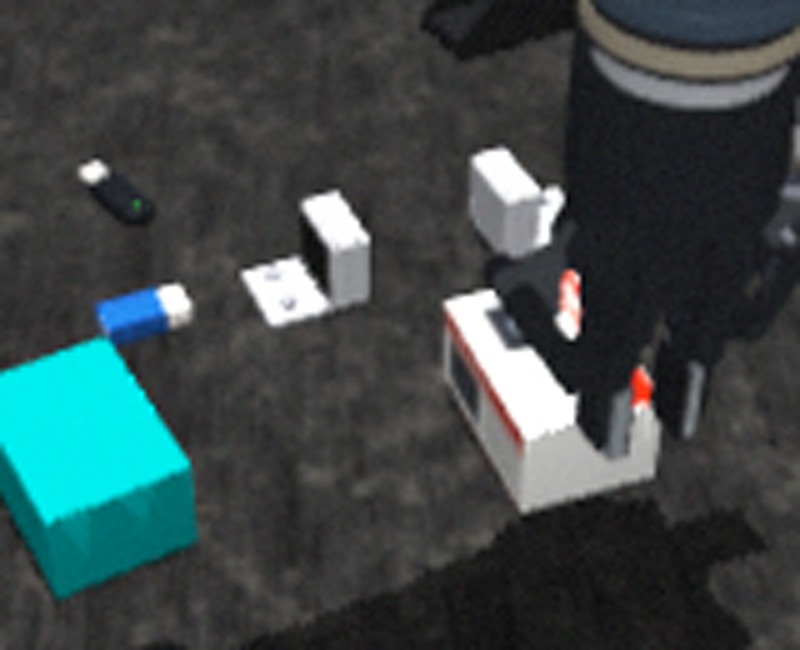

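```bash
python3 mc.py wrist D,208.3,172.5 C,313.3,177.7; python3 pic.py wrist pics/w7.png 100 450 0 200 2
```

```text
carton world [0.512  0.0738] G [-125.6   -2.1] askew deg -2.74
[[-0.5, -0.0], [0.5, 0.0]]
```

View pics/w7.png

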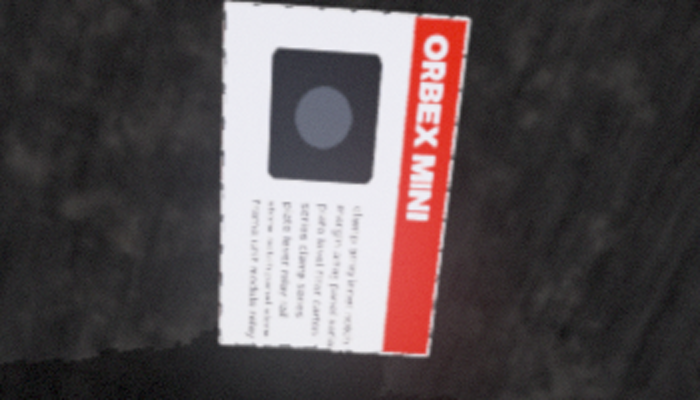

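```bash
python3 mc.py wrist D,209,172.5 C,314,177.7 A,213,1 B,334.5,9; python3 w.py -200 -1 13
```

```text
carton world [0.5129 0.0728] G [-126.4   -3.1] askew deg -3.4
[[-0.2, 0.5], [0.4, 1.7], [-1.7, -0.7], [1.1, -0.3]]
t 6.0 pos [ 0.4921 -0.0038  0.0707] yaw -10.7 G [-205.6    3. ] gap 0.0216 F [-0.3 -0.3  0.7]
[ 0.43 -0.54  5.77] [-0.16  0.35  0.07]
```

>>> jog_arm(
  deltas=[
    {"jaw": 189,"x": 0.4,"y": 0,"z": 1.5,"rx": 0,"ry": 0.3,"rz": 0},
    {"jaw": 189,"x": 0,"y": 0,"z": 2,"rx": 0,"ry": 0,"rz": 0},
    {"jaw": 189,"x": 0,"y": 0,"z": 1.5,"rx": 0,"ry": 0,"rz": 0},
    {"jaw": 189,"x": 0,"y": 0,"z": 0.6,"rx": 0,"ry": 0,"rz": 0},
    {"jaw": 189,"x": 0,"y": 0,"z": 0,"rx": 0,"ry": 0,"rz": 0},
  ],
)

```text
clock: 6.42
tool_pos: [0.4953, -0.0026, 0.0142]
tool_rot: [-3.136, -0.002, -0.185]
ft_force: [0.3, -0.5, -0.3]
finger_gap: 0.0223
```

```bash
python3 w.py -182 -1 13
```

```text
t 6.42 pos [ 0.4953 -0.0026  0.0142] yaw -10.6 G [-203.8   -0. ] gap 0.0223 F [ 0.3 -0.5 -0.3]
[ 0.1  -2.18  0.14] [-0.3  -0.11  0.19]
```

Now I'll push gently: make contact and travel about 40 mm, with a slight drift toward +y.

>>> jog_arm(
  deltas=[
    {"jaw": 189,"x": 0.1,"y": -0.8,"z": 0,"rx": 0,"ry": 0,"rz": 0.2},
    {"jaw": 189,"x": 0,"y": -0.6,"z": 0,"rx": 0,"ry": 0,"rz": 0},
    {"jaw": 189,"x": 0,"y": -0.4,"z": 0,"rx": 0,"ry": 0,"rz": 0},
    {"jaw": 189,"x": 0,"y": -0.4,"z": 0,"rx": 0,"ry": 0,"rz": 0},
    {"jaw": 189,"x": 0,"y": -0.4,"z": 0,"rx": 0,"ry": 0,"rz": 0},
    {"jaw": 189,"x": 0,"y": -0.4,"z": 0,"rx": 0,"ry": 0,"rz": 0},
    {"jaw": 189,"x": 0,"y": 0,"z": 0,"rx": 0,"ry": 0,"rz": 0},
  ],
)

```text
clock: 7.0
tool_pos: [0.5042, 0.0309, 0.0176]
tool_rot: [-3.134, -0.006, -0.188]
ft_force: [-1.0, -0.6, 0.6]
finger_gap: 0.022
```

```bash
python3 w.py -160 -1 13; python3 pic.py wrist pics/w8.png 0 512 0 300 1;python3 pic.py side pics/s8.png 190 350 160 290 5
```

```text
t 7.0 pos [0.5042 0.0309 0.0176] yaw -10.8 G [-169.3   -2.4] gap 0.022 F [-1.  -0.6  0.6]
[-0.14 -0.92  0.46] [-0.42 -0.37  0.05]
```

View pics/w8.png

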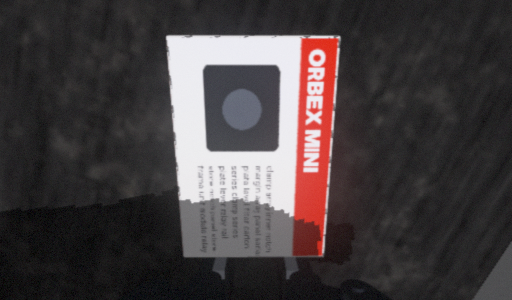

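View pics/s8.png

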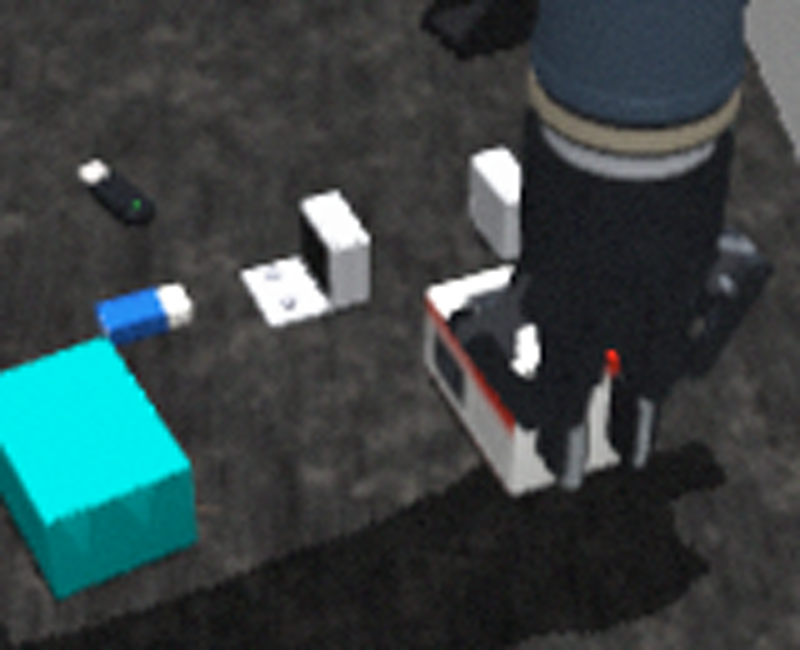

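```bash
python3 mc.py wrist D,184,258 C,325,257 A,166,36 B,340.5,37
```

```text
carton world [0.5137 0.084 ] G [-115.3   -1.8] askew deg 0.13
[[-0.3, 1.4], [-0.0, 1.6], [-0.7, -0.1], [1.3, -1.3]]
```

>>> jog_arm(
  deltas=[
    {"jaw": 189,"x": -0.05,"y": -0.4,"z": 0.1,"rx": 0,"ry": 0,"rz": 0},
    {"jaw": 189,"x": -0.05,"y": -0.5,"z": 0.1,"rx": 0,"ry": 0,"rz": 0},
    {"jaw": 189,"x": -0.05,"y": -0.5,"z": 0.1,"rx": 0,"ry": 0,"rz": 0},
    {"jaw": 189,"x": -0.05,"y": -0.5,"z": 0.1,"rx": 0,"ry": 0,"rz": 0},
    {"jaw": 189,"x": -0.05,"y": -0.5,"z": 0.1,"rx": 0,"ry": 0,"rz": 0},
    {"jaw": 189,"x": -0.05,"y": -0.4,"z": 0.1,"rx": 0,"ry": 0,"rz": 0},
    {"jaw": 189,"x": 0,"y": 0,"z": 0,"rx": 0,"ry": 0,"rz": 0},
  ],
)

```text
clock: 7.73
tool_pos: [0.5066, 0.0579, 0.0112]
tool_rot: [-3.137, -0.007, -0.193]
ft_force: [1.0, -1.5, 1.3]
finger_gap: 0.0221
```

```bash
python3 w.py -160 -1 13; python3 pic.py wrist pics/w9.png 100 420 0 280 2
```

```text
t 7.73 pos [0.5066 0.0579 0.0112] yaw -11.0 G [-142.3    0.3] gap 0.0221 F [ 1.  -1.5  1.3]
[ 0.14  1.77 -0.19] [-0.28 -0.39 -0.24]
```

View pics/w9.png

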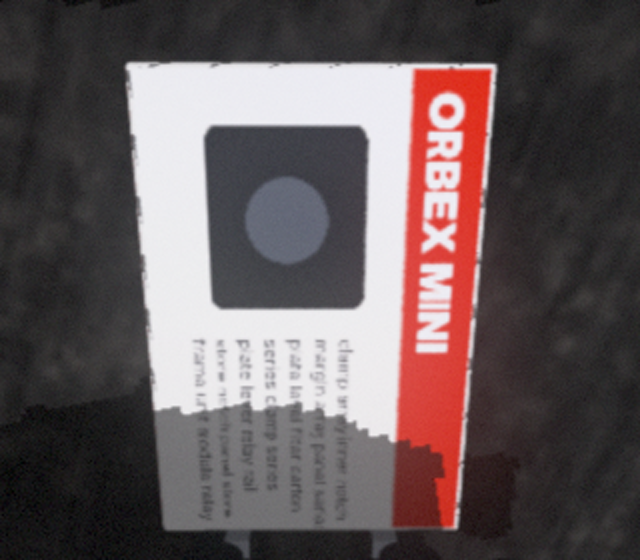

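A is at (127,64), B at (497,66), D at (164,530) and C at (458,529) in the crop.

```bash
python3 mc.py wrist D,182,264.8 C,328.8,264.3 A,163.3,31.8 B,348.3,32.8
```

```text
carton world [0.517  0.1115] G [-87.6   0.1] askew deg -0.37
[[-0.8, 2.1], [0.6, 2.4], [-1.2, -0.4], [1.5, -0.7]]
```

>>> jog_arm(
  deltas=[
    {"jaw": 189,"x": 0,"y": -0.4,"z": 0.0,"rx": 0,"ry": 0.3,"rz": -0.2},
    {"jaw": 189,"x": 0,"y": -0.5,"z": 0.05,"rx": 0,"ry": 0,"rz": 0},
    {"jaw": 189,"x": 0,"y": -0.5,"z": 0.05,"rx": 0,"ry": 0,"rz": 0},
    {"jaw": 189,"x": 0,"y": -0.5,"z": 0.05,"rx": 0,"ry": 0,"rz": 0},
    {"jaw": 189,"x": 0,"y": -0.4,"z": 0.05,"rx": 0,"ry": 0,"rz": 0},
    {"jaw": 189,"x": 0,"y": 0,"z": 0,"rx": 0,"ry": 0,"rz": 0},
  ],
)

```text
clock: 8.33
tool_pos: [0.511, 0.0814, 0.0093]
tool_rot: [-3.137, -0.012, -0.191]
ft_force: [0.3, -0.9, 0.2]
finger_gap: 0.0221
```

```bash
python3 w.py -120 0 13; python3 pic.py wrist pics/w10.png 100 420 0 280 2;python3 pic.py side pics/s10.png 190 350 160 290 5
```

```text
t 8.33 pos [0.511  0.0814 0.0093] yaw -10.9 G [-118.4    0.3] gap 0.0221 F [ 0.3 -0.9  0.2]
[ 0.04  0.16 -0.37] [-0.24 -0.7  -0.12]
```

View pics/w10.png

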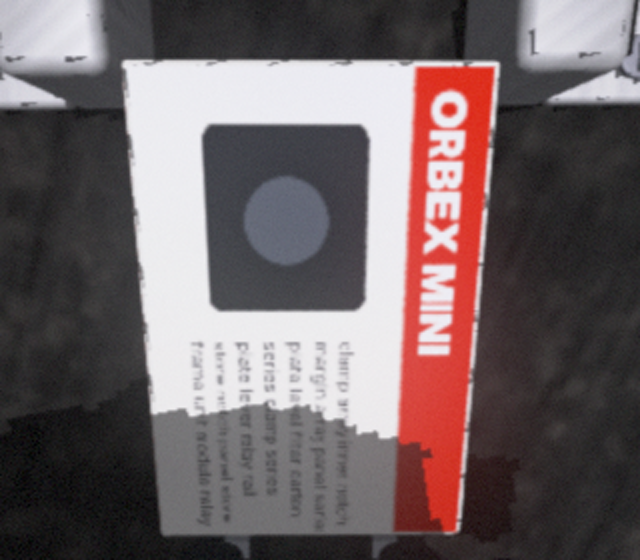

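View pics/s10.png

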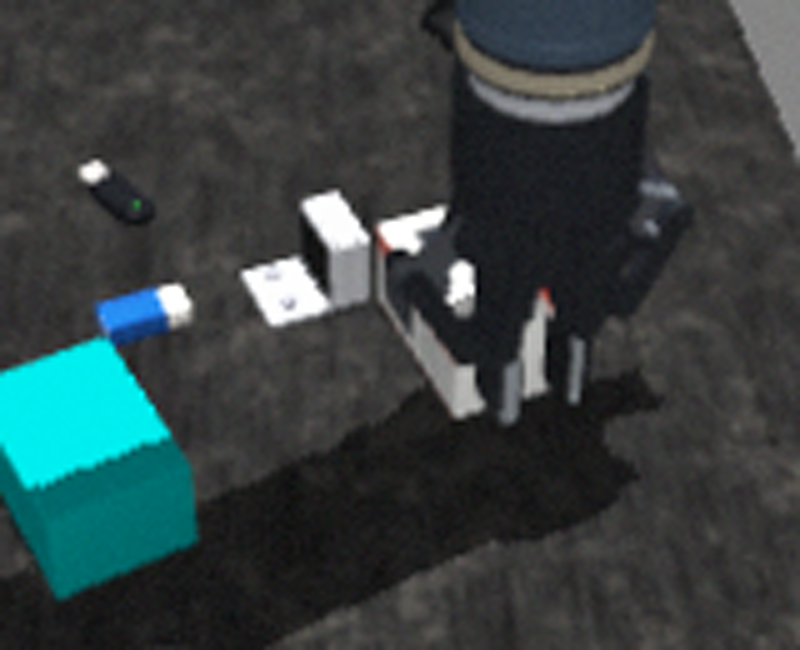

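>>> jog_arm(
  deltas=[
    {"jaw": 189,"x": 0,"y": -0.4,"z": -0.1,"rx": 0,"ry": -0.3,"rz": 0},
    {"jaw": 189,"x": 0,"y": -0.5,"z": -0.1,"rx": 0,"ry": -0.3,"rz": 0},
    {"jaw": 189,"x": 0,"y": -0.5,"z": 0,"rx": 0,"ry": 0,"rz": 0},
    {"jaw": 189,"x": 0,"y": -0.5,"z": 0,"rx": 0,"ry": 0,"rz": 0},
    {"jaw": 189,"x": 0,"y": -0.5,"z": 0,"rx": 0,"ry": 0,"rz": 0},
    {"jaw": 189,"x": 0,"y": -0.5,"z": 0,"rx": 0,"ry": 0,"rz": 0},
    {"jaw": 189,"x": 0,"y": -0.5,"z": 0,"rx": 0,"ry": 0,"rz": 0},
    {"jaw": 189,"x": 0,"y": -0.4,"z": 0,"rx": 0,"ry": 0,"rz": 0},
    {"jaw": 189,"x": 0,"y": 0,"z": 0,"rx": 0,"ry": 0,"rz": 0},
  ],
)

```text
clock: 9.18
tool_pos: [0.5183, 0.1226, 0.0113]
tool_rot: [-3.137, 0.001, -0.191]
ft_force: [0.2, -0.6, 1.0]
finger_gap: 0.0222
```

```bash
python3 w.py -80 0 12; python3 pic.py wrist pics/w11.png 100 420 0 280 2
```

```text
t 9.18 pos [0.5183 0.1226 0.0113] yaw -10.9 G [-76.5   0.8] gap 0.0222 F [ 0.2 -0.6  1. ]
[ 0.09  0.35 -0.07] [-0.24  0.03 -0.14]
```

View pics/w11.png

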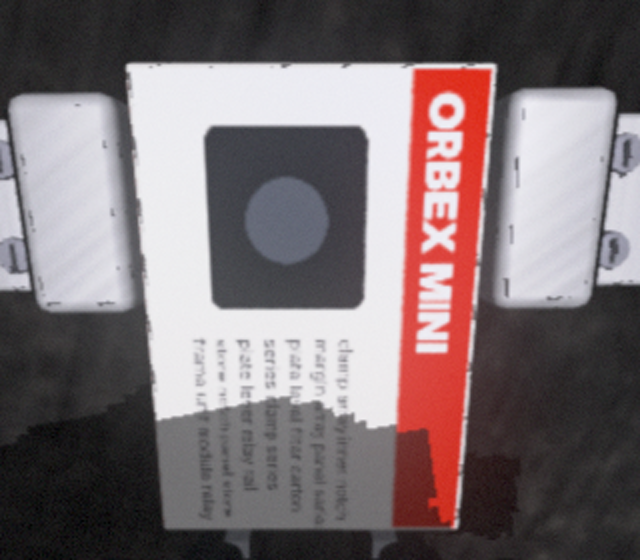

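>>> jog_arm(
  deltas=[
    {"jaw": 189,"x": 0.02,"y": -0.4,"z": 0,"rx": 0,"ry": 0,"rz": 0},
    {"jaw": 189,"x": 0.02,"y": -0.5,"z": 0,"rx": 0,"ry": 0,"rz": 0},
    {"jaw": 189,"x": 0.02,"y": -0.5,"z": 0,"rx": 0,"ry": 0,"rz": 0},
    {"jaw": 189,"x": 0.02,"y": -0.5,"z": 0,"rx": 0,"ry": 0,"rz": 0},
    {"jaw": 189,"x": 0,"y": -0.5,"z": 0,"rx": 0,"ry": 0,"rz": 0},
    {"jaw": 189,"x": 0,"y": -0.5,"z": 0,"rx": 0,"ry": 0,"rz": 0},
    {"jaw": 189,"x": 0,"y": -0.5,"z": 0,"rx": 0,"ry": 0,"rz": 0},
    {"jaw": 189,"x": 0,"y": -0.5,"z": 0,"rx": 0,"ry": 0,"rz": 0},
    {"jaw": 189,"x": 0,"y": -0.4,"z": 0,"rx": 0,"ry": 0,"rz": 0},
    {"jaw": 189,"x": 0,"y": 0,"z": 0,"rx": 0,"ry": 0,"rz": 0},
  ],
)

```text
clock: 10.07
tool_pos: [0.5279, 0.1685, 0.0113]
tool_rot: [-3.138, 0.001, -0.192]
ft_force: [0.3, 0.5, -0.8]
finger_gap: 0.0224
```

```bash
python3 w.py 16 0 12; python3 pic.py wrist pics/w12.png 100 420 0 280 2
```

```text
t 10.07 pos [0.5279 0.1685 0.0113] yaw -11.0 G [-29.6   0.1] gap 0.0224 F [ 0.3  0.5 -0.8]
[-0.01 -4.56 -0.05] [-0.21  0.07 -0.19]
```

View pics/w12.png

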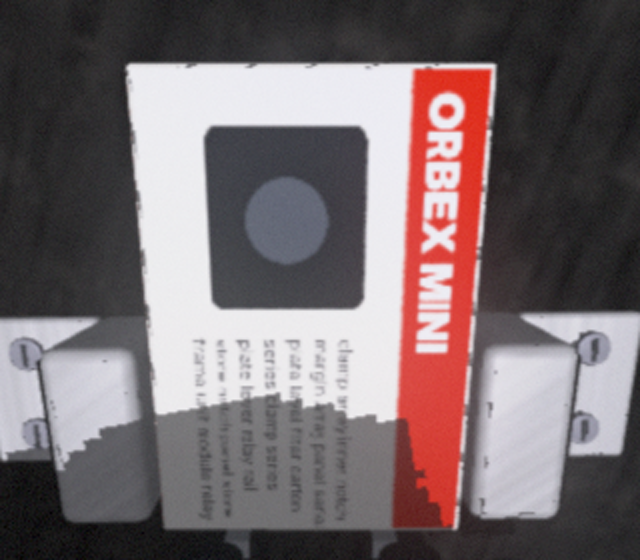

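>>> jog_arm(
  deltas=[
    {"jaw": 189,"x": 0,"y": -0.4,"z": 0,"rx": 0,"ry": 0,"rz": -0.2},
    {"jaw": 189,"x": 0,"y": -0.5,"z": 0,"rx": 0,"ry": 0,"rz": 0},
    {"jaw": 189,"x": 0,"y": -0.5,"z": 0,"rx": 0,"ry": 0,"rz": 0},
    {"jaw": 189,"x": 0,"y": -0.5,"z": 0,"rx": 0,"ry": 0,"rz": 0},
    {"jaw": 189,"x": 0,"y": -0.5,"z": 0,"rx": 0,"ry": 0,"rz": 0},
    {"jaw": 189,"x": 0,"y": -0.5,"z": 0,"rx": 0,"ry": 0,"rz": 0},
    {"jaw": 189,"x": 0,"y": -0.5,"z": 0,"rx": 0,"ry": 0,"rz": 0},
    {"jaw": 189,"x": 0,"y": -0.4,"z": 0,"rx": 0,"ry": 0,"rz": 0},
    {"jaw": 189,"x": 0,"y": -0.2,"z": 0,"rx": 0,"ry": 0,"rz": 0},
    {"jaw": 189,"x": 0,"y": 0,"z": 0,"rx": 0,"ry": 0,"rz": 0},
  ],
)

```text
clock: 10.95
tool_pos: [0.5358, 0.2112, 0.0113]
tool_rot: [-3.139, 0.002, -0.189]
ft_force: [0.5, -1.1, 0.3]
finger_gap: 0.0222
```

```bash
python3 w.py 16 0 12; python3 pic.py wrist pics/w13.png 100 420 0 280 2
```

```text
t 10.95 pos [0.5358 0.2112 0.0113] yaw -10.8 G [13.8  0.2] gap 0.0222 F [ 0.5 -1.1  0.3]
[ 0.02 -0.22 -0.07] [-0.16  0.1  -0.01]
```

View pics/w13.png

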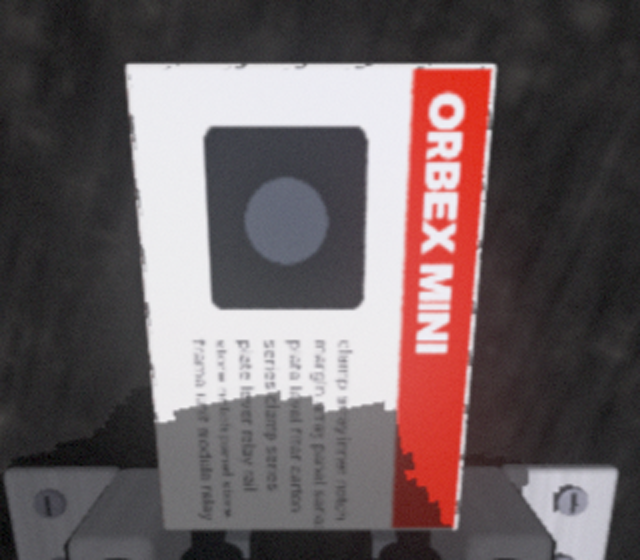

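>>> jog_arm(
  deltas=[
    {"jaw": 189,"x": 0,"y": -0.2,"z": 0,"rx": 0,"ry": 0,"rz": 0},
    {"jaw": 189,"x": 0,"y": -0.2,"z": 0,"rx": 0,"ry": 0,"rz": 0},
    {"jaw": 189,"x": 0,"y": 0,"z": 0,"rx": 0,"ry": 0,"rz": 0},
    {"jaw": 189,"x": 0,"y": 0.4,"z": 0,"rx": 0,"ry": 0,"rz": 0},
    {"jaw": 189,"x": 0,"y": 0.7,"z": 0,"rx": 0,"ry": 0,"rz": 0},
    {"jaw": 189,"x": 0,"y": 0.3,"z": 0,"rx": 0,"ry": 0,"rz": 0},
    {"jaw": 189,"x": 0,"y": 0,"z": 0,"rx": 0,"ry": 0,"rz": 0},
  ],
)

```text
clock: 11.58
tool_pos: [0.5337, 0.1999, 0.0114]
tool_rot: [-3.138, 0.002, -0.19]
ft_force: [0.6, 0.4, 0.2]
finger_gap: 0.0222
```

```bash
python3 w.py 0 0 12; python3 pic.py wrist pics/w14.png 100 420 0 280 2
```

```text
t 11.58 pos [0.5337 0.1999 0.0114] yaw -10.9 G [2.3 0.2] gap 0.0222 F [0.6 0.4 0.2]
[ 0.02  0.23 -0.06] [-0.19  0.1  -0.08]
```

View pics/w14.png

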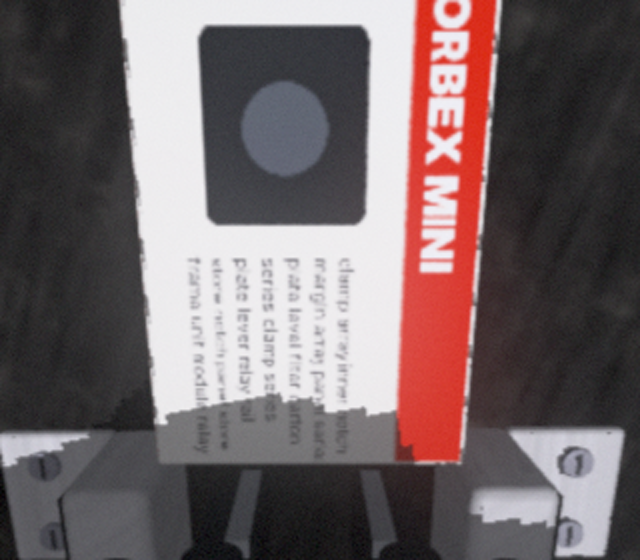

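The fingers are clear of the carton. Next I'll raise them straight up.

>>> jog_arm(
  deltas=[
    {"jaw": 189,"x": 0,"y": 0,"z": -1,"rx": 0,"ry": 0,"rz": 0},
    {"jaw": 189,"x": 0,"y": 0,"z": -2,"rx": 0,"ry": 0,"rz": 0},
    {"jaw": 189,"x": 0,"y": 0,"z": -2.5,"rx": 0,"ry": 0,"rz": 0},
    {"jaw": 189,"x": 0,"y": 0,"z": -2.5,"rx": 0,"ry": 0,"rz": 0},
    {"jaw": 189,"x": 0,"y": 0.5,"z": -2.5,"rx": 0,"ry": 0,"rz": 0},
    {"jaw": 189,"x": 0,"y": 1,"z": -2.5,"rx": 0,"ry": 0,"rz": 0},
    {"jaw": 189,"x": 0,"y": 2,"z": -2.5,"rx": 0,"ry": 0,"rz": 0},
    {"jaw": 189,"x": 0,"y": 2,"z": -2,"rx": 0,"ry": 0,"rz": 0},
    {"jaw": 189,"x": 0,"y": 0,"z": 0,"rx": 0,"ry": 0,"rz": 0},
  ],
)

```text
clock: 12.38
tool_pos: [0.5232, 0.1441, 0.1985]
tool_rot: [-3.138, 0.002, -0.188]
ft_force: [1.2, -0.2, 0.4]
finger_gap: 0.0221
```

```bash
python3 w.py; python3 pic.py wrist pics/w15.png 0 512 0 384 1;python3 pic.py scene pics/s15.png 160 360 140 290 4; python3 pic.py side pics/d15.png 180 340 130 260 4
```

```text
t 12.38 pos [0.5232 0.1441 0.1985] yaw -10.8 G [-54.5   0.1] gap 0.0221 F [ 1.2 -0.2  0.4]
```

View pics/w15.png

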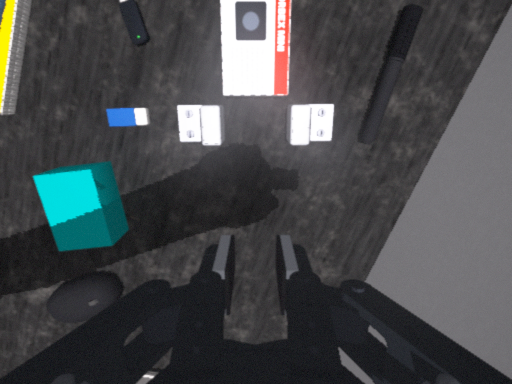

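View pics/s15.png

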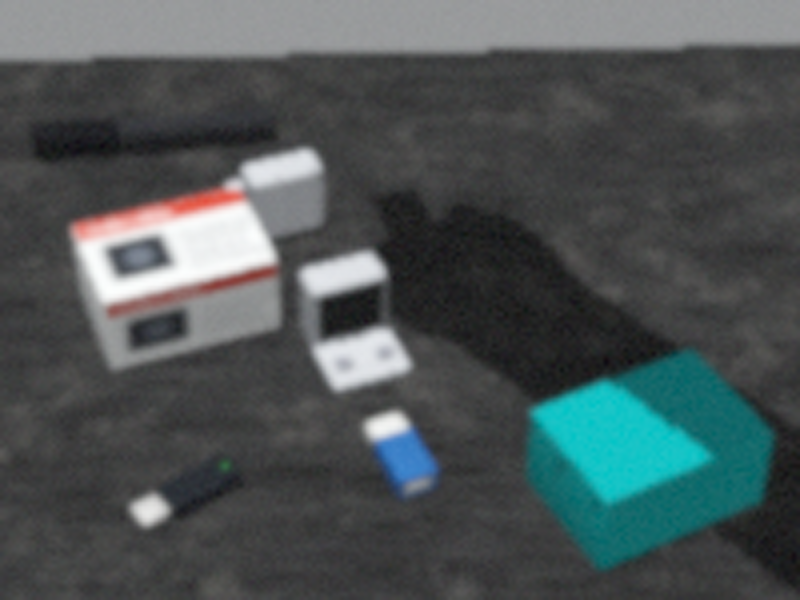

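View pics/d15.png

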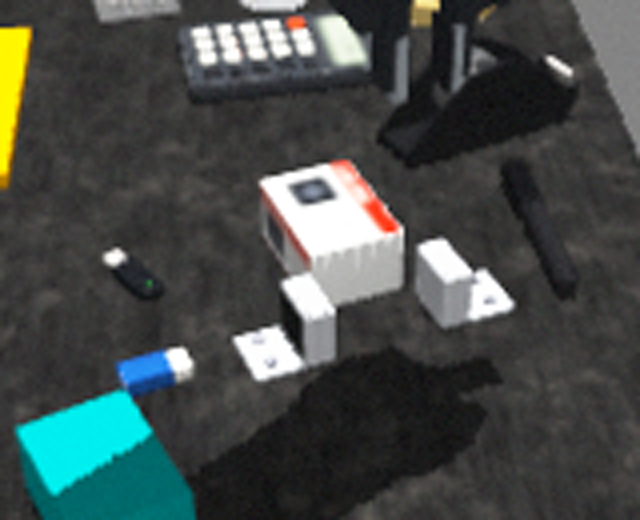

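```bash
python3 mc.py wrist D,222.7,96 C,289.5,95.2 ; python3 mc.py scene a,187.6,231.8 d,229.6,221.6 B,177.6,196.6 C,219.4,187.1; python3 mc.py side A,245,176.5 B,266,170 C,280.5,187.5 c,280,202.5
```

```text
carton world [0.543  0.2729] G [75.7  4.8] askew deg 1.0
[[0.3, -0.0], [-0.3, -0.0]]
carton world [0.5462 0.2702] G [73.7  1.1] askew deg -0.25
[[-0.2, 0.8], [0.1, 0.2], [0.0, -0.4], [0.0, -0.6]]
carton world [0.5451 0.2658] G [69.1  1.4] askew deg 0.9
[[-0.7, -0.9], [0.1, 0.3], [0.2, 0.5], [0.3, -0.2]]
```

```bash
python3 -c "
from rig import r
print(r.job_done())"
```

```text
the job is handed in; nothing more can be done
None
```

The carton passed the gauge: I slid it through the gap, narrow end first, and it now stands just beyond the jaws, straight behind the gap. The job was handed in at about 12.5 s of the 51 s allowed.

**How it went:** I squared the carton up by pushing its robot-side face with the shut fingers. Then I pushed its rear face with both fingertips about 22 mm apart, backed off and lifted the hand clear. The carton was never gripped or lifted, and it stayed flat on the desk. Every wrist force reading I took, at the end of each move, was about 2 N or less.

**Last checks** (carton's centre in the gauge frame, measured separately from each camera):

| Camera | Beyond mid-gap | Beside centre line | Askew |
|---|---|---|---|
| scene | 73.7 mm | 1.1 mm | -0.25° |
| side | 69.1 mm | 1.4 mm | 0.9° |
| wrist | 75.7 mm | 4.8 mm | 1.0° |

- **Clearance:** these put the rear face about 5 to 12 mm beyond the jaws' far ends.
- **Disagreement:** the wrist camera's sideways figure is higher than the other two. It came from only two corner points, so I trust it least.
- **Other objects:** the eraser, USB stick, marker and turquoise box looked unmoved in the final pictures; I did not measure them again.

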